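# Pin the core chuck on the film dispenser

### The job

Lock the film roll's core chuck on its spindle with the linch pin that stands in the drilled block: set the pin in the hole on top of the chuck's hub, ease the chuck towards the roll until the pin drops into the hidden hole in the spindle, and push it fully home, feeling for the hole and never forcing the pin. Then flip its sprung bail down over the spindle's free end so that it snaps round under the end of the pin. Leave everything else where it is.

Things in the scene. Friction and masses are not known exactly. Their poses are not given: they have to be found in the camera images.
- linch_pin: Steel linch pin, standing in one of the block's three holes, bail open. Shank 10 mm diameter, 46 mm long, under a round 21 mm shoulder 3 mm thick and a head block 16 by 16 mm, whose top is 31 mm above the origin. Origin: on the axis at the shoulder's underside, z up out of the shank. The open bail points to +x; y is the bail's hinge line, crossing the axis at z = 6 mm.
- pin_end (a point): Centre of the pin's lower end. Its edge is chamfered to 8.6 mm across over 1.5 mm. The pin has 1 mm play all round in the holes of chuck and spindle.
- bail (a joint): Angle of the bail, a squared loop of 5 mm wire on the pin's head. 0 = open, as it starts: loop out to the pin's +x, 16 degrees above level. 1.85 = snapped shut: legs along the shank, far bar just under the pin's end. Over-centre spring: it flips by itself to the nearer end of its swing from about 0.92; to start closing it takes about 3 N at the far bar.
- bail_bar (a point): Middle of the bail's far bar, 56 mm from the hinge. The loop is 46 mm wide inside and 56 mm outside (its near side lies along the hinge line, 22 mm out to each side of the head: grip the head above it); closing, it swings clear round the 38 mm hub and the spindle's end if it points along the spindle, away from the roll.
- chuck_hole (a point): Centre of the mouth of the 12 mm cross hole in the hub's top, which goes right through the hub. Axes as the stand's: z up, +y along the spindle to the roll. The spindle's own 12 mm cross hole is hidden in the hub: at the start it lies 3 to 27 mm to +y of this point (unknown; the spindle is clamped fast). Until the holes line up, the pin's end stops on the spindle 7.5 mm below the hub's top.
- chuck: The dark steel chuck, sliding along the spindle with about 3 N of friction: a square hub 38 mm wide and high, 40 mm long, and an 88 mm round flange with a cone towards the roll. Origin on the spindle's axis, 19 mm below chuck_hole. The hub ends 14 mm to -y of the hole; the flange begins 26 mm to +y of it and stands 25 mm above the hub's top.
- stand: The film dispenser, fixed: steel foot 200 by 260 by 12 mm, end plate, white film roll 120 mm in diameter on a level 23 mm square spindle, axis 100 mm up, aluminium guide roller at -x. Origin: middle of the foot's underside. The spindle lies above its y axis, free end to -y; roll from y = -149 to +98 mm.
- pin_block: White plastic block, 74 (x) by 210 (y) by 60 mm high, with three holes 13 mm wide and 56 mm deep along its y axis at -66, 0 and +66 mm; origin at the middle of its underside. Fixed. The three pins stand in it in any order.
- knob_pin: Bystander: steel pin with a waisted round knob 28 mm high and no bail, in the block. Origin at shoulder.
- clevis_pin: Bystander: steel pin with a flat round head 7 mm high, in the block. Origin at shoulder.
- sweets_box: Bystander: open box of sweets, 200 by 140 by 34 mm; origin at the middle of its underside.
- scraper: Bystander: flat blue plastic scraper card, 130 by 90 by 5 mm.
- tape_roll: Bystander: tape roll lying flat, 90 mm diameter, 48 mm high.
- spare_core: Bystander: cardboard core standing on end, 76 mm diameter, 100 mm high.
- spatula: Bystander: spatula lying on the table.

How it is judged:
By the outcome, as a careful person would: the job done as asked, in the order asked, and still so for the second after the job is handed in, with the robot touching nothing.
It also fails if it takes over 72 s, if anything falls off the work surface, if the arm or the gripper's body presses on something with over 40 N, if the wrist force passes 120 N, or if a joint passes its speed limit or range.

### The arm

A 6-joint arm with a two-finger parallel gripper is mounted at the origin on the work surface. World frame = base frame: x ahead of the robot, y to its left, z up, the work surface at z = 0. Lengths are in m, angles in degrees, forces in N, time in s.
With the tool pointing down it reaches from about 0.25 to 0.775 m from the base axis. Payload 8.9 kg.
Tool frame: the origin (TCP) lies midway between the tips of the shut fingers; the grasp point (between the pads) lies 19 mm behind it; z points along the fingers, y is the line along which they close (so a half turn about z gives the same grasp; the last joint's range is limited). The gripper opens to 85 mm and grips with 20 to 120 N. Pads are 22 mm wide; open, the fingers measure 114 mm over their backs; the gripper's body (76 mm by 85 mm) begins 54 mm behind the grasp point. The pads swing forward as they close: fully open they stand 13 mm farther back than shut.
Start: joints at [-76.794, 16.656, -8.789, 64.555, 0, 82.019], TCP at [0.19, -0.49, 0.231] pointing down, gripper open.
Joint ranges: [-144.48, 144.48], [-52.06, 99.96], [-74.48, 78.29], [-112.23, 115.85], [-86.99, 84.42], [-180, 180]. Speed limits (degrees/s): [127.2, 127.2, 159.86, 180, 180, 180].

### API

Orientations are given as [roll, pitch, yaw] about the fixed x, y, z axes, in that order (R = Rz(yaw) Ry(pitch) Rx(roll)).
In Python, from bench import * gives the robot as it stands.
- The arm moves only by the tool servo_tool, never from a script. Its argument "plan" is a list of rows, each a list of 5 numbers: the opening, from 0 (shut) to 1 (fully open), then the shift along the tool's x, y, z in units of 30 mm (1.0 is 30 mm), then the turn about the tool's z in units of 10 degrees (1.0 is 10 degrees). A call has 1 to 5 rows; each row shifts and turns the commanded pose from where the row before left it, along the tool's axes as they then stand; what a row does not reach is not made up. A row lasts 1/8 s, in which the tool goes at most 62.5 mm and 10.7 degrees, less where a joint would pass 70% of its speed; a pose out of reach is approached as far as the arm can. A call is refused whole if a number of a shift passes 1 or a number of a turn 1, either way. A call with a gripper value outside its range is refused whole. The fingers move at their own pace and stop on an object; "newtons" is the grip in N (left out, the last holds). Time passes only in rows, so rows that do not move let the fingers close. It gives the time, the measured TCP pose, the force, the opening and the grip force at its end, in the units of the state.
- get_obs(): the state, without advancing time (a new reading comes with each control period).
- read_camera(name): name is "scene" or "top" or "wrist"; returns a dict with "image" (420x560x3 uint8, red, green, blue), "fx", "fy", "cx", "cy" (pixels), "rvec" (rotation vector, rad) and "tvec" (3), from world to camera coordinates, as OpenCV has them; the wrist camera has in their place "hand_eye" (4x4, takes a point from camera to tool coordinates, whose origin is the TCP and whose axes are the flange's). Camera axes: x right, y down, z forward; pixel columns grow to the right and rows downward; lengths in m; the calibration is good to about 2 mm. A picture is of the moment at which its call begins: read the wrist's pose just before it. There is no depth.
- sign_off(): hands the job in; it is judged then, once.
Trained networks look in the newest picture that a camera, given by its name, has taken for a name from the list of things; names that differ only in an ending like _2 or _b are one class to them, and where a whole thing is asked for, a point or a joint stands for the part that bears it (a point fixed in the world has none). Each returns a list of dicts, best first, with "p" (0 to 1); they miss things now and then, are a little off and sometimes report something else, mostly with a low value. They report only what shows in the picture. A call takes as long as a camera call.
- spot_in(camera, name): "position" ([x, y, z] in m, in world coordinates, good to about 4 mm: the middle of the surface that is visible of it).
The state is a dict: "clock": time; "joint_pos": joint angles; "joint_velocities": joint speeds; "effort": joint torques, N m; "position": TCP position; "tcp_rot": TCP orientation; "wrist_force": force on the tool from outside, world axes, zero at the start; "ft_torque": the same for the moment, N m; "width": opening from 0.0 (shut) to 1.0 (fully open); "grasp_force": force on a finger pad.
Only numpy, scipy, OpenCV 4.12 (cv2) and the standard library are available. Lean on these libraries where they do the work, as an engineer would, in place of code of your own. Each camera call takes 0.05 s, during which the arm holds its last target. There are 200 camera calls.

## Working session

There is one attempt and no reset: what is moved stays moved. The work goes in short steps, Python scripts to look and compute and a tool call to move; the robot and the scene stay as the last step left them, time stands still between calls to the robot, and variables do not carry over. Pictures are saved under pics/ and viewed, at most 10 in all, crops included, and the job is handed in when it is done.

Besides the shell and the picture viewer there is one more tool, called after "Emit:" by a JSON object that holds its "op" and its "data". servo_tool: Moves the arm, as the interface text tells. Its arguments: {"type":"object","properties":{"plan":{"type":"array","items":{"type":"array","items":{"type":"number"}}},"newtons":{"type":"number"}},"required":["plan"]}

```bash
mkdir -p pics; python3 - <<'E'
from bench import *
import cv2,numpy as np
print(get_obs())
for c in ["scene","top"]:
    d=read_camera(c); cv2.imwrite(f"pics/{c}0.png",d["image"][:,:,::-1])
    print(c,d["fx"],d["cx"],d["cy"],d["rvec"],d["tvec"])
    for n in ["linch_pin","bail","bail_bar","chuck_hole","chuck","stand","pin_block","knob_pin","clevis_pin"]:
        print(n,[(np.round(r["position"],4),round(r["p"],2)) for r in spot_in(c,n)][:3])
E
```

```text
{'clock': 0.0, 'joint_pos': array([-7.67929670e+01,  1.66900796e+01, -8.83202657e+00,  6.45559142e+01,
        1.07813363e-03,  8.20175101e+01]), 'joint_velocities': array([ 0.04377083,  0.07062685,  0.07139126, -0.05925317, -0.01100915,
       -0.02527479]), 'effort': array([-2.94260528e-03, -5.37140465e+01,  3.31375229e+01,  1.58235087e-02,
       -1.67567000e-04, -2.34078144e-07]), 'position': array([ 0.18965711, -0.48905574,  0.23071565]), 'tcp_rot': array([-1.79922885e+02, -1.19024164e-02,  2.11895142e+01]), 'wrist_force': array([ 0.17790016, -0.06799849,  0.74222392]), 'ft_torque': array([-0.02906419, -0.01089322,  0.04151969]), 'grasp_force': 0.0, 'width': 1.0010252428110833}
scene 450.4798080489102 283.6120760606533 203.73573001575218 [ 1.44809233  2.22553802 -0.76567574] [ 0.16040176 -0.28726757  1.46697259]
linch_pin [(array([ 0.5139, -0.1659,  0.079 ]), 0.6)]
bail [(array([ 0.5166, -0.2301,  0.0658]), 0.47), (array([ 0.5411, -0.1743,  0.079 ]), 0.45)]
bail_bar [(array([ 0.6764, -0.0459,  0.0261]), 0.75), (array([ 0.5342, -0.2233,  0.0601]), 0.67), (array([ 0.5387, -0.1712,
[... 497 characters left out ...]
705424 209.8706997175446 [ 2.15388235 -2.13582442  0.16151499] [0.03561687 0.53020769 0.94055262]
linch_pin [(array([ 0.5177, -0.1628,  0.0787]), 0.5)]
bail [(array([ 0.5413, -0.1721,  0.0781]), 0.62), (array([ 0.5102, -0.2282,  0.0667]), 0.58)]
bail_bar [(array([ 0.5409, -0.1775,  0.0718]), 0.64)]
chuck_hole [(array([0.4999, 0.1054, 0.1223]), 0.84)]
chuck [(array([0.4979, 0.1021, 0.1238]), 0.97)]
stand [(array([ 0.5075, -0.232 ,  0.0574]), 0.64)]
pin_block [(array([ 0.5074, -0.2307,  0.0613]), 0.9), (array([0.321 , 0.32  , 0.0021]), 0.46)]
knob_pin [(array([ 0.5099, -0.2909,  0.0864]), 0.54), (array([ 0.6888, -0.3727,  0.0474]), 0.22)]
clevis_pin [(array([ 0.5427, -0.176 ,  0.0707]), 0.71)]
```

```bash
python3 -c "
import cv2
for n in ['scene','top']:
    a=cv2.imread(f'pics/{n}0.png'); cv2.imwrite(f'pics/{n}0b.png',cv2.resize(a,(784,588),interpolation=cv2.INTER_CUBIC))"
```

```text
(no output)
```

View pics/scene0b.png

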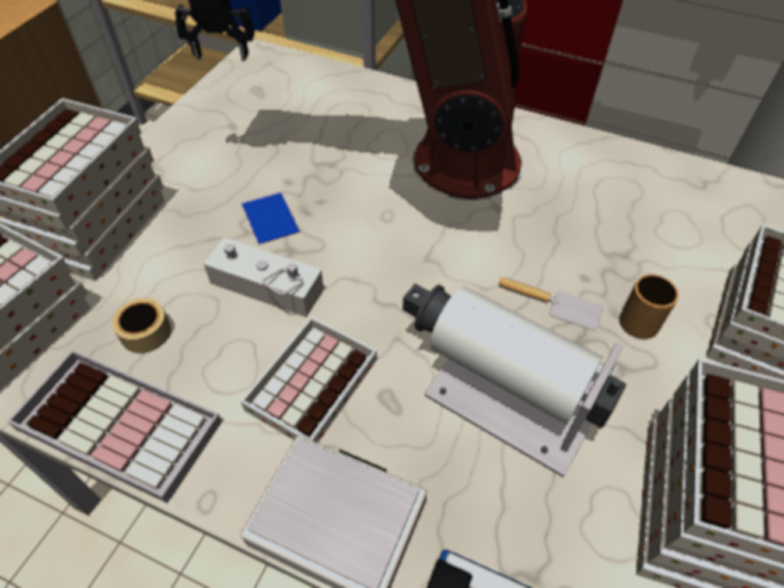

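View pics/top0b.png

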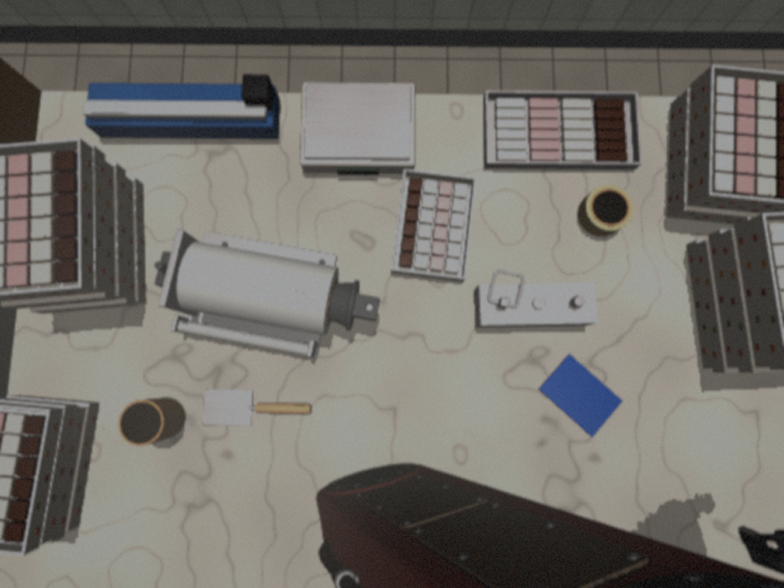

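The linch pin stands in the block's +y end hole (top view, enlarged, about (505,302)), with its open bail pointing about world +x. The chuck hub is at about (368,307) with its free end towards −y, and the spindle runs about 10° off world y. I'll measure the angles, then fly above the pin.

```bash
cat > h.py <<'E'
from bench import *
import numpy as np, cv2
from scipy.spatial.transform import Rotation as Ro
def pose():
    o=get_obs(); return np.array(o["position"]),o["tcp_rot"][2],o
def cam(n):
    p=pose(); d=read_camera(n); K=np.array([[d["fx"],0,d["cx"]],[0,d["fy"],d["cy"]],[0,0,1]])
    if n=="wrist":
        T=np.eye(4);T[:3,:3]=Ro.from_euler("xyz",p[2]["tcp_rot"],degrees=True).as_matrix();T[:3,3]=p[0]
        M=np.linalg.inv(T@np.array(d["hand_eye"])); R,t=M[:3,:3],M[:3,3]
    else: R=cv2.Rodrigues(np.array(d["rvec"]))[0]; t=np.array(d["tvec"]).ravel()
    return d["image"],K,R,t
def back(K,R,t,uv,z):
    c=-R.T@t; r=R.T@np.linalg.inv(K)@np.array([uv[0],uv[1],1.]); return c+r*(z-c[2])/r[2]
def proj(K,R,t,X):
    q=K@(R@np.asarray(X,float)+t); return q[:2]/q[2]
def rows(xyz,yaw,n=None):
    p,y,_=pose(); d=np.array(xyz)-p; dy=yaw-y
    n=n or int(np.ceil(max(abs(d).max()/.028,abs(dy)/10,1)))
    for i in range(n):
        a=np.radians(y+dy*i/n); s=d/n
        print([round(v,2) for v in (s[0]*np.cos(a)+s[1]*np.sin(a))/.03*np.ones(1)]+[round((s[0]*np.sin(a)-s[1]*np.cos(a))/.03,2),round(-s[2]/.03,2),round(-dy/n/10,2)])
E
python3 - <<'E'
from h import *
img,K,R,t=cam("top"); s=1/1.4
for n,u,z in [("hubhole",(370,307),.119),("rollR",(333,296),.1),("rollL",(180,270),.1),("rollR_top",(337,276),.1),("rollL_top",(190,246),.1),("rollRb",(328,332),.1),("rollLb",(177,298),.1),
 ("pin",(504,302),.08),("knob",(577,300),.085),("clev",(538,303),.065),("barL",(494,271),.081),("barR",(523,277),.081)]:
    print(n,np.round(back(K,R,t,np.array(u)*s,z),4))
rows((.49,-.17,.25),180)
print(read_camera("wrist")["hand_eye"])
E
```

```text
hubhole [0.4953 0.0688 0.119 ]
rollR [0.5162 0.1336 0.1   ]
rollL [0.5596 0.4006 0.1   ]
rollR_top [0.5514 0.1274 0.1   ]
rollL_top [0.6025 0.3859 0.1   ]
rollRb [0.4539 0.1406 0.1   ]
rollLb [0.5104 0.4025 0.1   ]
pin [ 0.511  -0.1661  0.08  ]
knob [ 0.515  -0.2933  0.085 ]
clev [ 0.5118 -0.2304  0.065 ]
barL [ 0.5663 -0.1495  0.081 ]
barR [ 0.5559 -0.2007  0.081 ]
[np.float64(0.82), np.float64(-0.39), np.float64(-0.04), np.float64(-0.99)]
[np.float64(0.88), np.float64(-0.25), np.float64(-0.04), np.float64(-0.99)]
[np.float64(0.91), np.float64(-0.09), np.float64(-0.04), np.float64(-0.99)]
[np.float64(0.91), np.float64(0.07), np.float64(-0.04), np.float64(-0.99)]
[np.float64(0.89), np.float64(0.22), np.float64(-0.04), np.float64(-0.99)]
[np.float64(0.83), np.float64(0.37), np.float64(-0.04), np.float64(-0.99)]
[np.float64(0.76), np.float64(0.51), np.float64(-0.04), np.float64(-0.99)]
[np.float64(0.66), np.float64(0.63), np.float64(-0.04), np.float64(-0.99)]
[np.float64(0.54), np.float64(0.74), np.float64(-0.04), np.float64(-0.99)]
[np.float64(0.4), np.float64(0.82), np.float64(-0.04), np.float64(-0.99)]
[np.float64(0.26), np.float64(0.88), np.float64(-0.04), np.float64(-0.99)]
[np.float64(0.1), np.float64(0.91), np.float64(-0.04), np.float64(-0.99)]
[np.float64(-0.06), np.float64(0.91), np.float64(-0.04), np.float64(-0.99)]
[np.float64(-0.21), np.float64(0.89), np.float64(-0.04), np.float64(-0.99)]
[np.float64(-0.36), np.float64(0.84), np.float64(-0.04), np.float64(-0.99)]
[np.float64(-0.5), np.float64(0.76), np.float64(-0.04), np.float64(-0.99)]
[[-1.16968960e-04 -9.56904775e-01 -2.90401856e-01  7.31502177e-02]
 [ 9.99999930e-01 -8.55679013e-06 -3.74587546e-04 -2.27161554e-04]
 [ 3.55959704e-04 -2.90401879e-01  9.56904709e-01 -1.42767336e-01]
 [ 0.00000000e+00  0.00000000e+00  0.00000000e+00  1.00000000e+00]]
```

Emit:
{"op": "servo_tool", "data": {"plan": [[1,0.82,-0.39,-0.04,-0.99],[1,0.88,-0.25,-0.04,-0.99],[1,0.91,-0.09,-0.04,-0.99],[1,0.91,0.07,-0.04,-0.99],[1,0.89,0.22,-0.04,-0.99]]}}

```text
clock: 1.72
position: [0.2842, -0.3891, 0.2374]
tcp_rot: [180.0, 0.0, 71.0]
wrist_force: [0.3, -0.1, -0.6]
width: 0.997
grasp_force: 0.0
```

Emit:
{"op": "servo_tool", "data": {"plan": [[1,0.83,0.37,-0.04,-0.99],[1,0.76,0.51,-0.04,-0.99],[1,0.66,0.63,-0.04,-0.99],[1,0.54,0.74,-0.04,-0.99],[1,0.4,0.82,-0.04,-0.99]]}}

```text
clock: 2.35
position: [0.3784, -0.2896, 0.2434]
tcp_rot: [180.0, 0.0, 120.5]
wrist_force: [-0.1, 0.6, 0.2]
width: 1.002
grasp_force: 0.0
```

Emit:
{"op": "servo_tool", "data": {"plan": [[1,0.26,0.88,-0.04,-0.99],[1,0.1,0.91,-0.04,-0.99],[1,-0.06,0.91,-0.04,-0.99],[1,-0.21,0.89,-0.04,-0.99],[1,-0.36,0.84,-0.04,-0.99]]}}

```text
clock: 2.98
position: [0.4728, -0.1901, 0.2494]
tcp_rot: [-180.0, 0.0, 170.0]
wrist_force: [0.0, -0.2, -0.5]
width: 0.998
grasp_force: 0.0
```

Emit:
{"op": "servo_tool", "data": {"plan": [[1,-0.5,0.76,0,0],[1,0,0,0,0]]}}

```text
clock: 3.22
position: [0.4919, -0.17, 0.2492]
tcp_rot: [180.0, 0.0, 169.8]
wrist_force: [0.1, 0.7, 0.3]
width: 1.001
grasp_force: 0.0
```

Moves track precisely. Now a wrist look.

```bash
python3 - <<'E'
from h import *
img,K,R,t=cam("wrist"); np.savez("w1.npz",K=K,R=R,t=t)
cv2.imwrite("pics/w1.png",cv2.resize(img[:,:,::-1],(784,588),interpolation=cv2.INTER_CUBIC))
for n in ["linch_pin","bail_bar","pin_block"]: print(n,[(np.round(r["position"],4),round(r["p"],2)) for r in spot_in("wrist",n)][:3])
for z in (.06,.091): print(1.4*proj(K,R,t,[.511,-.166,z]))
E
```

```text
linch_pin [(array([ 0.517 , -0.1627,  0.0801]), 0.58)]
bail_bar [(array([ 0.5347, -0.1776,  0.0756]), 0.95)]
pin_block [(array([ 0.499 , -0.2351,  0.0589]), 0.76)]
[398.52622085 288.54174279]
[399.58865386 302.20332752]
```

View pics/w1.png

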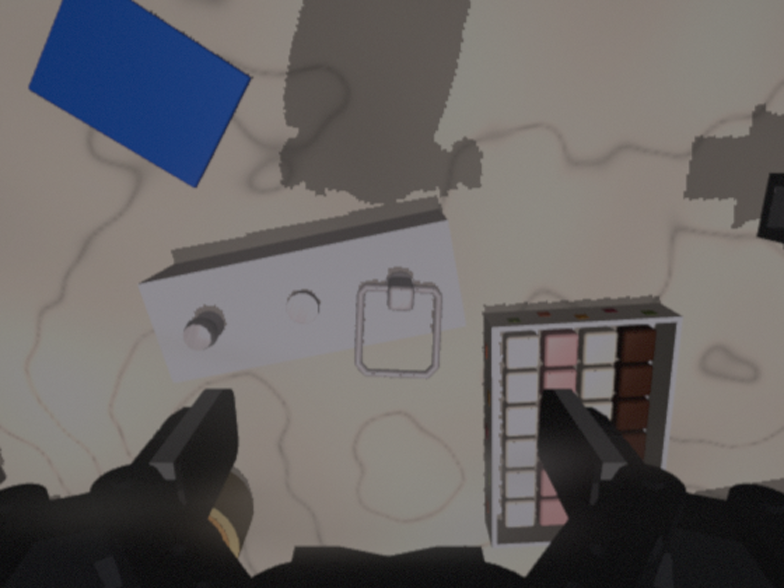

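```bash
python3 - <<'E'
from h import *
d=np.load("w1.npz"); K,R,t=d["K"],d["R"],d["t"]
B=lambda u,z:back(K,R,t,np.array(u)/1.4,z)
h=B((400.5,296.5),.091); print("head",h, "size",np.linalg.norm(B((388,296),.091)-B((413,296),.091)),np.linalg.norm(B((400,283),.091)-B((400,310),.091)))
a,b=B((362,374),.0814),B((436,376),.0814); print("bar",(a+b)/2,np.degrees(np.arctan2(*(b-a)[1::-1])))
m=(a+b)/2-h; print(np.degrees(np.arctan2(m[1],m[0])),np.hypot(m[0],m[1]))
for X in [(400,282,.066),]: print(B(X[:2],X[2]))
rows((h[0],h[1],.12),169.8)
E
```

```text
head [ 0.50751505 -0.16483408  0.091     ] size 0.015227352913899636 0.017158855405561963
bar [ 0.56336586 -0.1752069   0.0814    ] 78.09941664340019
-10.521299063996134 0.056805873953312956
[ 0.50511687 -0.16412825  0.066     ]
[np.float64(-0.1), np.float64(0.06), np.float64(0.86), np.float64(-0.0)]
[np.float64(-0.1), np.float64(0.06), np.float64(0.86), np.float64(-0.0)]
[np.float64(-0.1), np.float64(0.06), np.float64(0.86), np.float64(-0.0)]
[np.float64(-0.1), np.float64(0.06), np.float64(0.86), np.float64(-0.0)]
[np.float64(-0.1), np.float64(0.06), np.float64(0.86), np.float64(-0.0)]
```

Emit:
{"op": "servo_tool", "data": {"plan": [[1,-0.11,0.06,0.96,0.08],[1,-0.11,0.06,0.96,0],[1,-0.11,0.06,0.96,0],[1,-0.11,0.06,0.96,0],[1,-0.11,0.06,0.96,0]]}}

```text
clock: 4.05
position: [0.5086, -0.1661, 0.1046]
tcp_rot: [-180.0, 0.0, 168.8]
wrist_force: [-0.2, -0.1, 1.3]
width: 1.002
grasp_force: 0.0
```

Emit:
{"op": "servo_tool", "data": {"plan": [[1,0,0,0.9,0],[1,0,0,0.2,0],[1,0,0,0,0]]}}

```text
clock: 4.42
position: [0.5088, -0.1657, 0.0727]
tcp_rot: [-180.0, -0.0, 168.8]
wrist_force: [-0.7, -0.1, 0.0]
width: 1.003
grasp_force: 0.0
```

```bash
python3 - <<'E'
from h import *
p,y,o=pose(); print(p,y)
img,K,R,t=cam("wrist"); np.savez("w2.npz",K=K,R=R,t=t)
cv2.imwrite("pics/w2.png",cv2.resize(img[:,:,::-1],(784,588),interpolation=cv2.INTER_CUBIC))
for dx in(0,): print([1.4*proj(K,R,t,[.5085,-.165,z]) for z in(.063,.091)])
E
```

```text
[ 0.50884698 -0.16574054  0.07266573] 168.8491257658549
[array([390.11463853, 382.25637795]), array([390.63994478, 427.74324094])]
```

View pics/w2.png

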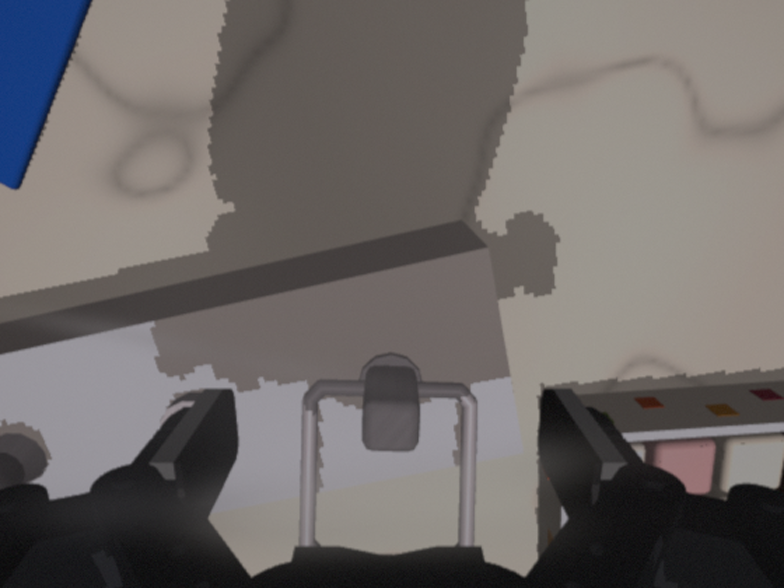

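The head is centred between the fingers (about (391,410)) and the bail's legs are parallel to the tool x axis, so I can grip.

Emit:
{"op": "servo_tool", "data": {"plan": [[1,0,0,0.08,0],[0,0,0,0,0],[0,0,0,0,0],[0,0,0,0,0],[0,0,0,0,0]], "newtons": 60}}

```text
clock: 5.1
position: [0.5091, -0.1653, 0.0702]
tcp_rot: [-180.0, 0.0, 168.9]
wrist_force: [-2.1, 1.5, 5.3]
width: 0.173
grasp_force: 58.8
```

Emit:
{"op": "servo_tool", "data": {"plan": [[0,0,0,0,0],[0,0,0,0,0],[0,0,0,0,0]]}}

```text
clock: 5.48
position: [0.5091, -0.1653, 0.0701]
tcp_rot: [180.0, 0.0, 168.9]
wrist_force: [-1.1, 1.5, 6.2]
width: 0.176
grasp_force: 58.8
```

Emit:
{"op": "servo_tool", "data": {"plan": [[0,0,0,-0.5,0],[0,0,0,-0.9,0],[0,0,0,-0.9,0],[0,0,0,-0.9,0],[0,0,0,-0.9,0]]}}

```text
clock: 6.1
position: [0.5089, -0.1653, 0.1945]
tcp_rot: [-180.0, 0.0, 168.9]
wrist_force: [0.2, -0.3, -1.0]
width: 0.17
grasp_force: 58.6
```

Emit:
{"op": "servo_tool", "data": {"plan": [[0,0,0,-0.9,0],[0,0,0,-0.9,0],[0,0,0,0,0]]}}

```text
clock: 6.48
position: [0.51, -0.1658, 0.2493]
tcp_rot: [-179.9, 0.2, 168.9]
wrist_force: [0.3, 0.0, -2.4]
width: 0.18
grasp_force: 58.6
```

```bash
python3 - <<'E'
from h import *
img,K,R,t=cam("wrist"); np.savez("w3.npz",K=K,R=R,t=t); cv2.imwrite("pics/w3.png",img[:,:,::-1])
for c in ["scene","top"]:
    img,K,R,t=cam(c); cv2.imwrite(f"pics/{c}1.png",img[:,:,::-1])
    for n in ["chuck_hole","chuck"]: print(c,n,[(np.round(r["position"],4),round(r["p"],2)) for r in spot_in(c,n)][:2])
p,y,o=pose(); print(p,y,o["wrist_force"],o["ft_torque"])
rows((.46,.04,.245),78.9)
E
```

```text
scene chuck_hole [(array([0.5124, 0.1015, 0.1233]), 0.94), (array([ 0.5201, -0.294 ,  0.0813]), 0.48)]
scene chuck [(array([0.5153, 0.0962, 0.1173]), 0.6), (array([0.5689, 0.2737, 0.124 ]), 0.23)]
top chuck_hole [(array([0.5018, 0.1059, 0.1253]), 0.72)]
top chuck [(array([0.4994, 0.1006, 0.1257]), 0.72)]
[ 0.50856551 -0.16513791  0.24611561] 168.88783377195506 [ 0.29619311  0.26322738 -1.39300479] [-0.02050238  0.01662679  0.01892888]
[np.float64(0.32), np.float64(0.71), np.float64(0.0), np.float64(1.0)]
[np.float64(0.44), np.float64(0.64), np.float64(0.0), np.float64(1.0)]
[np.float64(0.55), np.float64(0.56), np.float64(0.0), np.float64(1.0)]
[np.float64(0.64), np.float64(0.45), np.float64(0.0), np.float64(1.0)]
[np.float64(0.7), np.float64(0.34), np.float64(0.0), np.float64(1.0)]
[np.float64(0.75), np.float64(0.21), np.float64(0.0), np.float64(1.0)]
[np.float64(0.78), np.float64(0.08), np.float64(0.0), np.float64(1.0)]
[np.float64(0.78), np.float64(-0.06), np.float64(0.0), np.float64(1.0)]
[np.float64(0.76), np.float64(-0.19), np.float64(0.0), np.float64(1.0)]
```

Emit:
{"op": "servo_tool", "data": {"plan": [[0,0.22,0.71,0,1],[0,0.34,0.64,0,1],[0,0.45,0.6,0,1],[0,0.54,0.55,0,1],[0,0.6,0.44,0,1]]}}

```text
clock: 7.45
position: [0.499, -0.053, 0.2465]
tcp_rot: [-180.0, -0.0, 118.6]
wrist_force: [-0.2, -0.9, -1.2]
width: 0.17
grasp_force: 58.6
```

Emit:
{"op": "servo_tool", "data": {"plan": [[0,0.7,0.21,0,1],[0,0.78,0.08,0,1],[0,0.78,-0.06,0,1],[0,0.76,-0.19,0,1],[0,0,0,0,0]]}}

```text
clock: 8.07
position: [0.4782, 0.0374, 0.2466]
tcp_rot: [-180.0, -0.0, 79.0]
wrist_force: [0.7, -0.7, -1.4]
width: 0.172
grasp_force: 58.6
```

```bash
python3 - <<'E'
from h import *
p,y,o=pose(); print(p,y)
img,K,R,t=cam("wrist"); np.savez("w4.npz",K=K,R=R,t=t)
cv2.imwrite("pics/w4.png",cv2.resize(img[:,:,::-1],(784,588),interpolation=cv2.INTER_CUBIC))
for n in ["chuck_hole","chuck","pin_end","bail_bar"]: print(n,[(np.round(r["position"],4),round(r["p"],2)) for r in spot_in("wrist",n)][:2])
E
```

```text
[0.47824777 0.03736673 0.24660251] 78.97357586809137
chuck_hole [(array([0.5014, 0.1062, 0.1303]), 0.6)]
chuck [(array([0.4999, 0.1068, 0.1259]), 0.58), (array([0.4554, 0.0323, 0.2478]), 0.46)]
pin_end [(array([0.4764, 0.0396, 0.2581]), 0.81)]
bail_bar [(array([0.4531, 0.0343, 0.2438]), 0.62)]
```

View pics/w4.png

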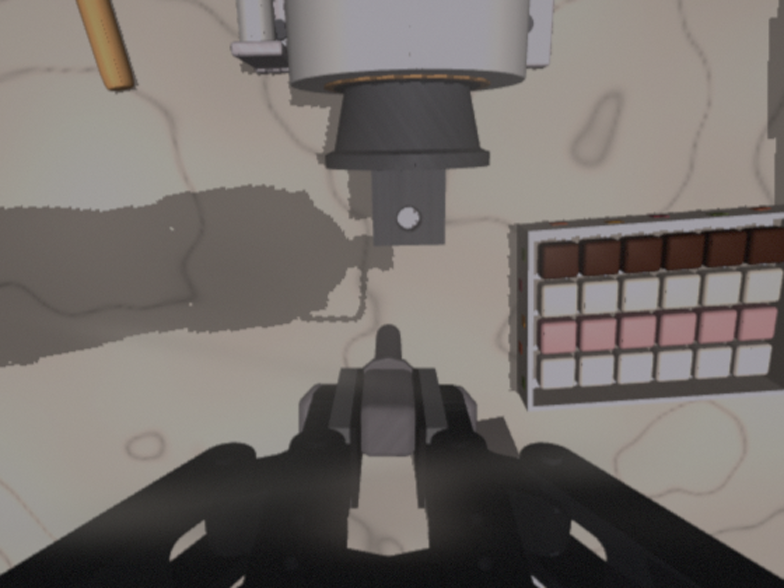

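```bash
python3 - <<'E'
from h import *
d=np.load("w4.npz"); K,R,t=d["K"],d["R"],d["t"]
B=lambda u,z:back(K,R,t,np.array(u)/1.4,z)
p=np.array([.47825,.03737,.2466])
print("pin end proj",1.4*proj(K,R,t,p-[0,0,.0561]),"shoulder z",1.4*proj(K,R,t,p-[0,0,.0101]),"headtop",1.4*proj(K,R,t,p+[0,0,.0209]))
for n,u,z in [("hole",(408.5,217.5),.119),("holebottom",(408.5,218),.1115),("hubL",(375,244),.119),("hubR",(444.5,244),.119),("hubL2",(373,172),.119),("hubR2",(446,172),.119),("flL",(327,157),.1),("flR",(489,156),.1),("rollL",(290,80),.1),("rollR",(525,78),.1)]: print(n,np.round(B(u,z),4))
a=cv2.imread("pics/w4.png"); 
c=np.vstack([cv2.resize(a[150:260,340:480],(700,550)[::1] if 0 else (560,440),interpolation=cv2.INTER_CUBIC)])
c2=cv2.resize(a[310:460,330:450],(352,440),interpolation=cv2.INTER_CUBIC)
cv2.imwrite("pics/w4c.png",cv2.resize(np.hstack([c,c2]),(800,386)))
E
```

```text
pin end proj [389.67945156 330.81413781] shoulder z [390.09843537 380.01344593] headtop [390.5315728  430.87474642]
hole [0.4951 0.0714 0.119 ]
holebottom [0.4951 0.0701 0.1115]
hubL [0.4751 0.061  0.119 ]
hubR [0.5113 0.0539 0.119 ]
hubL2 [0.4815 0.0976 0.119 ]
hubR2 [0.518  0.0905 0.119 ]
flL [0.4579 0.1093 0.1   ]
flR [0.544 0.093 0.1  ]
rollL [0.4477 0.1506 0.1   ]
rollR [0.5677 0.1281 0.1   ]
```

View pics/w4c.png

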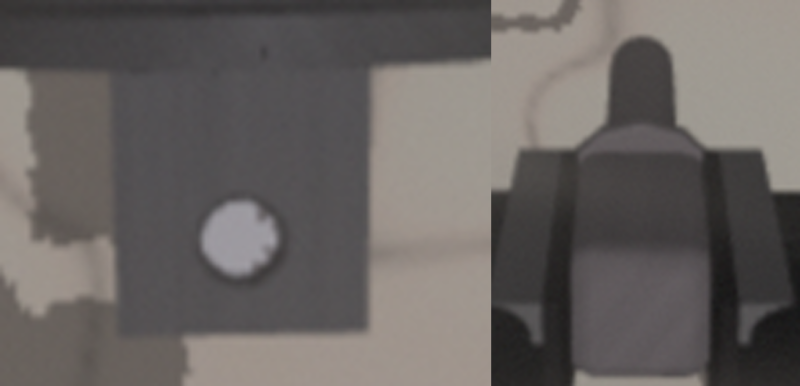

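Emit:
{"op": "servo_tool", "data": {"plan": [[0,0.62,0.18,0,-0.04],[0,0.62,0.18,0,0],[0,0,0,0.9,0],[0,0,0,0.9,0],[0,0,0,0.39,0]]}}

```text
clock: 8.95
position: [0.4961, 0.0717, 0.1798]
tcp_rot: [-179.9, 0.0, 79.3]
wrist_force: [-0.0, -1.0, -1.8]
width: 0.173
grasp_force: 58.8
```

Emit:
{"op": "servo_tool", "data": {"plan": [[0,0,0,0,0],[0,0,0,0,0]]}}

```text
clock: 9.2
position: [0.4972, 0.071, 0.1821]
tcp_rot: [179.9, -0.0, 79.3]
wrist_force: [1.2, 0.6, -1.2]
width: 0.172
grasp_force: 58.8
```

```bash
python3 - <<'E'
from h import *
p,y,o=pose(); print(p,y,o["wrist_force"])
img,K,R,t=cam("wrist"); np.savez("w5.npz",K=K,R=R,t=t)
cv2.imwrite("pics/w5.png",cv2.resize(img[150:400,200:380,::-1],(576,600*4//3)[::1] if 0 else (432,600),interpolation=cv2.INTER_CUBIC))
f=lambda X:np.round((proj(K,R,t,X)-[200,150])*2.4,1)
print("pinend exp",f(p-[0,0,.0561]),"mouth exp",f([.4959,.072,.119]))
E
```

```text
[0.49718396 0.07096748 0.1821108 ] 79.2977432216142 [ 1.23083703  0.57477309 -1.15471246]
pinend exp [187.5 207.2] mouth exp [181.5 194.4]
```

View pics/w5.png

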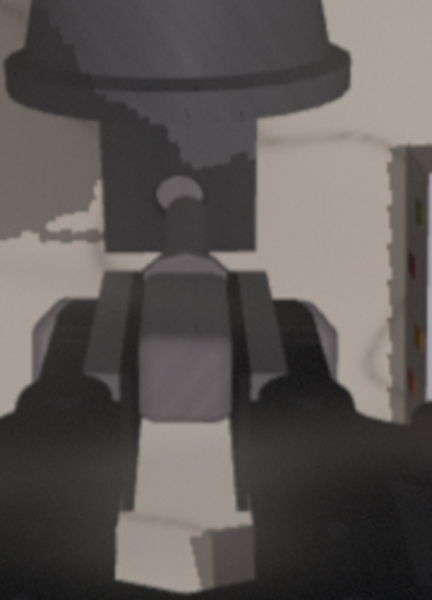

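```bash
python3 - <<'E'
from h import *
for f,p,y in [("w4",[.47825,.03737,.2466],79),("w5",[.49718,.07097,.18211],79.3)]:
    d=np.load(f+".npz"); K,R,t=d["K"],d["R"],d["t"]
    q=(lambda X:proj(K,R,t,X)*1.4) if f=="w4" else (lambda X:(proj(K,R,t,X)-[200,150])*2.4)
    a=np.radians(y); tx=np.array([np.cos(a),np.sin(a),0]); p=np.array(p)
    for n,x,z in [("end far",.0043,-.046),("end cham",.005,-.0445),("shoulder far top",.0105,.003),("head far top",.008,.031),("head near top",-.008,.031)]:
        print(f,n,np.round(q(p+tx*x+[0,0,z-.0101]),1))
    if f=="w5":
        for yy in (.070,.071,.072,.073):print("mouth far edge for hole at y",yy,q(np.array([.4959,yy,.119])+tx*.006),q(np.array([.4959,yy,.119])))
    else: print(q(np.array([.4959,.072,.119])))
o=get_obs();print(o["position"],o["joint_velocities"])
E
```

```text
w4 end far [389.7 320.9]
w4 end cham [389.7 320.5]
w4 shoulder far top [390.2 353.7]
w4 head far top [390.6 404. ]
w4 head near top [390.5 456.8]
[409.82897347 216.04501695]
w5 end far [187.5 190.2]
w5 end cham [187.6 189.5]
w5 shoulder far top [188.8 246.4]
w5 head far top [189.8 332.7]
w5 head near top [189.6 423.1]
mouth far edge for hole at y 0.07 [183.01362001 178.87637217] [183.02647266 201.85893421]
mouth far edge for hole at y 0.071 [182.25491675 175.07773995] [182.27382174 198.12047772]
mouth far edge for hole at y 0.072 [181.49421711 171.26911235] [181.51920614 194.37226256]
mouth far edge for hole at y 0.073 [180.73151321 167.4504499 ] [180.76261816 190.61425048]
[0.49724496 0.07087709 0.18219892] [-0.101374   -0.21243219 -0.22663414 -0.17151044  0.01744198 -0.15129457]
```

Emit:
{"op": "servo_tool", "data": {"plan": [[0,0.05,-0.04,0,0],[0,0,0,0.15,0],[0,0,0,0,0]]}}

```text
clock: 9.62
position: [0.4953, 0.0725, 0.1764]
tcp_rot: [-180.0, 0.0, 79.3]
wrist_force: [-0.2, -0.2, -1.3]
width: 0.166
grasp_force: 58.8
```

Emit:
{"op": "servo_tool", "data": {"plan": [[0,0,0,0.07,0],[0,0,0,0,0]]}}

```text
clock: 9.88
position: [0.4954, 0.0725, 0.1744]
tcp_rot: [-180.0, 0.0, 79.3]
wrist_force: [-0.1, -0.3, -0.1]
width: 0.167
grasp_force: 58.8
```

Emit:
{"op": "servo_tool", "data": {"plan": [[0,0,0,0.05,0],[0,0,0,0,0]]}}

```text
clock: 10.12
position: [0.4955, 0.0725, 0.173]
tcp_rot: [-180.0, 0.0, 79.3]
wrist_force: [-0.2, -0.1, -1.7]
width: 0.17
grasp_force: 58.8
```

Emit:
{"op": "servo_tool", "data": {"plan": [[0,0,0,0.05,0],[0,0,0,0,0]]}}

```text
clock: 10.38
position: [0.4954, 0.0725, 0.1715]
tcp_rot: [-180.0, 0.0, 79.3]
wrist_force: [0.2, -1.0, -1.3]
width: 0.171
grasp_force: 58.8
```

Emit:
{"op": "servo_tool", "data": {"plan": [[0,0,0,0.05,0],[0,0,0,0,0]]}}

```text
clock: 10.62
position: [0.4954, 0.0725, 0.17]
tcp_rot: [-180.0, 0.0, 79.3]
wrist_force: [1.4, -0.3, -0.8]
width: 0.169
grasp_force: 58.8
```

Emit:
{"op": "servo_tool", "data": {"plan": [[0,0,0,0.03,0],[0,0,0,0,0]]}}

```text
clock: 10.88
position: [0.4955, 0.0725, 0.1691]
tcp_rot: [-180.0, 0.0, 79.3]
wrist_force: [-0.3, -0.2, -1.3]
width: 0.17
grasp_force: 58.8
```

Emit:
{"op": "servo_tool", "data": {"plan": [[0,0,0,0.03,0],[0,0,0,0,0]]}}

```text
clock: 11.12
position: [0.4955, 0.0725, 0.1682]
tcp_rot: [-180.0, 0.0, 79.3]
wrist_force: [-0.3, 0.4, -1.3]
width: 0.168
grasp_force: 58.8
```

Emit:
{"op": "servo_tool", "data": {"plan": [[0,0,0,0.02,0],[0,0,0,0,0]]}}

```text
clock: 11.38
position: [0.4955, 0.0725, 0.1677]
tcp_rot: [-180.0, 0.0, 79.3]
wrist_force: [0.2, 0.2, -1.1]
width: 0.169
grasp_force: 58.8
```

Emit:
{"op": "servo_tool", "data": {"plan": [[0,0,0,0.02,0],[0,0,0,0,0]]}}

```text
clock: 11.62
position: [0.4957, 0.0725, 0.1676]
tcp_rot: [180.0, -0.0, 79.3]
wrist_force: [-2.3, -0.5, 6.4]
width: 0.173
grasp_force: 59.5
```

Emit:
{"op": "servo_tool", "data": {"plan": [[0,0.04,0,0,0],[0,0.03,0,0,0],[0,0.03,0,0,0]]}}

```text
clock: 12.0
position: [0.4961, 0.0743, 0.1675]
tcp_rot: [180.0, 0.1, 79.3]
wrist_force: [-1.6, -5.7, 7.3]
width: 0.176
grasp_force: 59.7
```

Emit:
{"op": "servo_tool", "data": {"plan": [[0,0.04,0,0,0],[0,0.03,0,0,0]]}}

```text
clock: 12.25
position: [0.4965, 0.0759, 0.1676]
tcp_rot: [180.0, 0.2, 79.2]
wrist_force: [-3.2, -7.1, 6.7]
width: 0.169
grasp_force: 59.7
```

Emit:
{"op": "servo_tool", "data": {"plan": [[0,0.04,0,0,0],[0,0.03,0,0,0]]}}

```text
clock: 12.5
position: [0.4968, 0.078, 0.1675]
tcp_rot: [180.0, 0.2, 79.2]
wrist_force: [-2.3, -7.0, 5.3]
width: 0.174
grasp_force: 59.7
```

Emit:
{"op": "servo_tool", "data": {"plan": [[0,0.04,-0.01,0,0],[0,0.03,0,0,0]]}}

```text
clock: 12.75
position: [0.4971, 0.0804, 0.1675]
tcp_rot: [179.9, 0.2, 79.2]
wrist_force: [-1.4, -5.9, 4.9]
width: 0.17
grasp_force: 59.5
```

Emit:
{"op": "servo_tool", "data": {"plan": [[0,0.04,0,0,0],[0,0.03,0,0,0]]}}

```text
clock: 13.0
position: [0.4975, 0.0826, 0.1674]
tcp_rot: [179.9, 0.1, 79.2]
wrist_force: [-1.3, -5.0, 2.9]
width: 0.17
grasp_force: 59.3
```

Emit:
{"op": "servo_tool", "data": {"plan": [[0,0.04,0,0.01,0],[0,0.03,0,0,0]]}}

```text
clock: 13.25
position: [0.498, 0.0855, 0.1669]
tcp_rot: [180.0, 0.0, 79.3]
wrist_force: [0.4, -2.6, -0.2]
width: 0.173
grasp_force: 59.0
```

Emit:
{"op": "servo_tool", "data": {"plan": [[0,0,0,0.03,0],[0,0,0,0,0]]}}

```text
clock: 13.5
position: [0.4979, 0.0858, 0.1658]
tcp_rot: [180.0, 0.0, 79.3]
wrist_force: [1.5, -2.8, -0.5]
width: 0.173
grasp_force: 58.8
```

Emit:
{"op": "servo_tool", "data": {"plan": [[0,0,0,0.05,0],[0,0,0,0.05,0],[0,0,0,0,0]]}}

```text
clock: 13.88
position: [0.4977, 0.0858, 0.1627]
tcp_rot: [-180.0, 0.0, 79.3]
wrist_force: [0.4, -3.5, -2.0]
width: 0.174
grasp_force: 58.7
```

In the spindle's hole; going down.

Emit:
{"op": "servo_tool", "data": {"plan": [[0,-0.01,0,0.06,0],[0,0,0,0.06,0],[0,0,0,0.06,0],[0,0,0,0.06,0],[0,0,0,0,0]]}}

```text
clock: 14.5
position: [0.4976, 0.0855, 0.1555]
tcp_rot: [-180.0, -0.0, 79.3]
wrist_force: [1.1, -1.5, -2.4]
width: 0.171
grasp_force: 58.6
```

Emit:
{"op": "servo_tool", "data": {"plan": [[0,0,0,0.1,0],[0,0,0,0.1,0],[0,0,0,0.1,0],[0,0,0,0.1,0],[0,0,0,0,0]]}}

```text
clock: 15.12
position: [0.4976, 0.0855, 0.1433]
tcp_rot: [-180.0, 0.0, 79.3]
wrist_force: [1.4, -2.1, -2.5]
width: 0.171
grasp_force: 58.6
```

Emit:
{"op": "servo_tool", "data": {"plan": [[0,0,0,0.07,0],[0,0,0,0.07,0],[0,0,0,0.07,0],[0,0,0,0,0]]}}

```text
clock: 15.62
position: [0.4977, 0.0855, 0.1372]
tcp_rot: [-180.0, 0.0, 79.3]
wrist_force: [1.2, -2.2, -3.4]
width: 0.17
grasp_force: 58.6
```

Emit:
{"op": "servo_tool", "data": {"plan": [[0,0,0,0.08,0],[0,0,0,0.08,0],[0,0,0,0.05,0],[0,0,0,0,0]]}}

```text
clock: 16.12
position: [0.4977, 0.0855, 0.1309]
tcp_rot: [-180.0, 0.0, 79.3]
wrist_force: [1.8, -2.5, -3.0]
width: 0.17
grasp_force: 58.7
```

Emit:
{"op": "servo_tool", "data": {"plan": [[0,0,0,0.04,0],[0,0,0,0,0]]}}

```text
clock: 16.38
position: [0.4977, 0.0855, 0.1298]
tcp_rot: [180.0, 0.0, 79.3]
wrist_force: [1.9, -2.9, -0.9]
width: 0.165
grasp_force: 58.9
```

Emit:
{"op": "servo_tool", "data": {"plan": [[0,0,0,0.03,0],[0,0,0,0,0]]}}

```text
clock: 16.62
position: [0.4978, 0.0855, 0.1291]
tcp_rot: [180.0, 0.0, 79.3]
wrist_force: [1.1, -2.6, 2.3]
width: 0.171
grasp_force: 59.1
```

Emit:
{"op": "servo_tool", "data": {"plan": [[0,0,0,0.02,0],[0,0,0,0,0]]}}

```text
clock: 16.88
position: [0.4978, 0.0855, 0.1291]
tcp_rot: [180.0, -0.0, 79.3]
wrist_force: [-1.6, -2.0, 9.8]
width: 0.174
grasp_force: 60.3
```

Emit:
{"op": "servo_tool", "data": {"plan": [[0.6,0,0,0,0],[0.6,0,0,0,0],[0.6,0,0,0,0],[0.6,0,0,-0.3,0],[0.6,0,0,-0.9,0]]}}

```text
clock: 17.5
position: [0.4967, 0.0855, 0.1643]
tcp_rot: [-179.9, 0.0, 79.3]
wrist_force: [1.0, 0.5, 0.6]
width: 0.596
grasp_force: 0.0
```

Emit:
{"op": "servo_tool", "data": {"plan": [[0.6,0,0,-0.9,0],[0,-0.9,0,-0.9,0],[0,-0.9,0,-0.9,0],[0,-0.4,0,0,0],[0,0,0,0,0]]}}

```text
clock: 18.12
position: [0.4852, 0.0203, 0.2452]
tcp_rot: [-180.0, -0.0, 79.2]
wrist_force: [-0.4, -0.6, -0.0]
width: 0.001
grasp_force: 0.0
```

```bash
python3 - <<'E'
from h import *
p,y,o=pose(); print(p,y,o["width"],o["wrist_force"])
img,K,R,t=cam("wrist"); np.savez("w6.npz",K=K,R=R,t=t)
cv2.imwrite("pics/w6.png",cv2.resize(img[:,:,::-1],(784,588),interpolation=cv2.INTER_CUBIC))
a=np.radians(79.3);tx=np.array([np.cos(a),np.sin(a),0])
o=np.array([.4978,.0855,.119])
for n,x,z in [("headtop",0,.031),("bar",-.0538,.0214),("hub end",-.014,0)]: print(n,1.4*proj(K,R,t,o+tx*x+[0,0,z]))
E
```

```text
[0.48520111 0.02028049 0.24519113] 79.21216923876085 0.0014390793142037435 [-0.36628712 -0.57811509 -0.01156128]
headtop [389.84679388 160.48351596]
bar [389.80327439 272.55648942]
hub end [389.62171499 186.89747793]
```

View pics/w6.png

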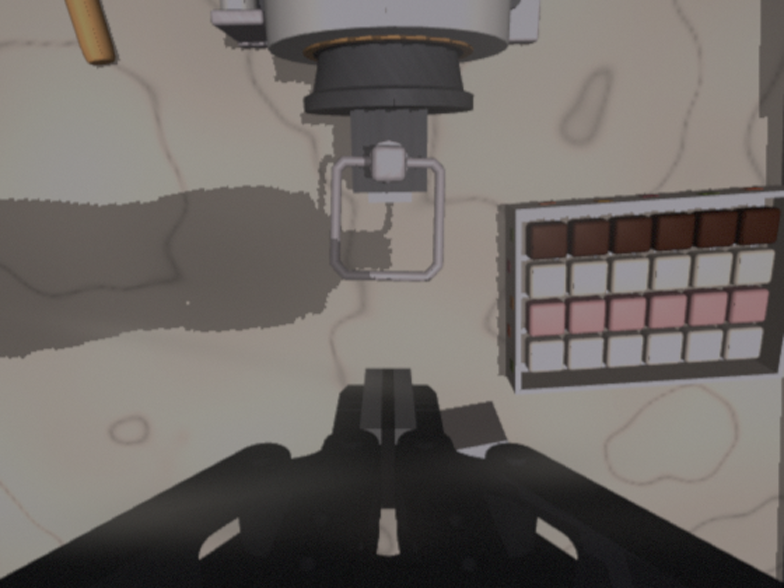

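The pin is seated upright with its bail (bar at about (388,276)) pointing away from the roll over the spindle's end. I'll push the bar down with shut fingers.

Emit:
{"op": "servo_tool", "data": {"plan": [[0,0.24,0,0.8,0],[0,0.24,0,0.8,0],[0,0,0,0.8,0],[0,0,0,0.6,0],[0,0,0,0,0]]}}

```text
clock: 18.8
position: [0.4866, 0.0357, 0.1537]
tcp_rot: [-179.8, 0.0, 79.3]
wrist_force: [0.5, -0.6, 0.0]
width: 0.003
grasp_force: 0.0
```

Emit:
{"op": "servo_tool", "data": {"plan": [[0,0,0,0.15,0],[0,0,0,0.15,0],[0,0,0,0.15,0],[0,0,0,0,0]]}}

```text
clock: 19.3
position: [0.4883, 0.0346, 0.142]
tcp_rot: [180.0, 0.0, 79.3]
wrist_force: [-0.3, -0.7, 2.7]
width: 0.001
grasp_force: 1.6
```

Emit:
{"op": "servo_tool", "data": {"plan": [[0,0,0,0.15,0],[0,0,0,0.15,0],[0,0,0,0.15,0],[0,0,0,0.15,0],[0,0,0,0.15,0]]}}

```text
clock: 19.92
position: [0.4881, 0.035, 0.119]
tcp_rot: [-180.0, -0.0, 79.3]
wrist_force: [0.1, -0.5, 2.4]
width: -0.0
grasp_force: 1.4
```

Emit:
{"op": "servo_tool", "data": {"plan": [[0,0,0,0.15,0],[0,0,0,0.15,0],[0,0,0,0.15,0],[0,0,0,0,0]]}}

```text
clock: 20.42
position: [0.4879, 0.035, 0.1055]
tcp_rot: [-180.0, -0.0, 79.3]
wrist_force: [0.0, 1.0, 3.0]
width: 0.002
grasp_force: 1.4
```

Emit:
{"op": "servo_tool", "data": {"plan": [[0,0.02,0,0.12,0],[0,0.02,0,0.12,0],[0,0.02,0,0.12,0],[0,0,0,0,0]]}}

```text
clock: 20.92
position: [0.488, 0.0365, 0.0947]
tcp_rot: [-179.9, 0.0, 79.3]
wrist_force: [0.6, 2.5, 1.8]
width: -0.0
grasp_force: 0.5
```

Emit:
{"op": "servo_tool", "data": {"plan": [[0,0,0,0.12,0],[0,0,0,0.12,0],[0,0,0,0,0]]}}

```text
clock: 21.3
position: [0.488, 0.0364, 0.0874]
tcp_rot: [-179.9, 0.0, 79.3]
wrist_force: [-0.3, 0.5, 0.3]
width: 0.001
grasp_force: 0.0
```

Emit:
{"op": "servo_tool", "data": {"plan": [[0,-0.7,0,0,0],[0,-0.7,0,-0.5,0],[0,0,0,-1,0],[0,0,0,-1,0],[0,0,0,-1,0]]}}

```text
clock: 21.92
position: [0.4804, -0.0049, 0.1938]
tcp_rot: [-180.0, 0.0, 79.3]
wrist_force: [0.2, -0.5, -0.3]
width: 0.004
grasp_force: 0.0
```

Emit:
{"op": "servo_tool", "data": {"plan": [[0,0,0,-0.9,0],[0,0,0,-0.5,0],[0,0,0,0,0]]}}

```text
clock: 22.3
position: [0.4812, -0.0049, 0.2357]
tcp_rot: [179.9, 0.0, 79.3]
wrist_force: [0.2, -0.1, -0.7]
width: 0.002
grasp_force: 0.0
```

```bash
python3 - <<'E'
from h import *
w,K,R,t=cam("wrist")
s,K,R,t=cam("scene"); u=proj(K,R,t,[.4978,.0855,.1]); print(u)
x,y=int(u[0]),int(u[1]); c=s[y-50:y+50,x-50:x+50]
w2=w[60:340,140:420]
cv2.imwrite("pics/f.png",np.hstack([cv2.resize(v,(400,400),interpolation=cv2.INTER_CUBIC) for v in (w2,c)])[:,:,::-1])
p,yw,o=pose(); print(p)
for n in ["bail_bar","linch_pin"]: print(n,[(np.round(r["position"],4),round(r["p"],2)) for r in spot_in("scene",n)][:2])
E
```

```text
[300.9520943  217.18055267]
[ 0.48034872 -0.00469791  0.23430558]
bail_bar [(array([0.5175, 0.0804, 0.1063]), 0.45)]
linch_pin [(array([0.5026, 0.0803, 0.1242]), 0.49)]
```

View pics/f.png

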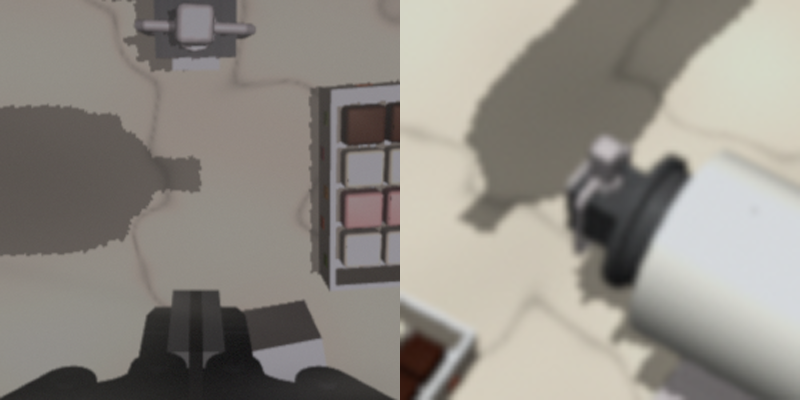

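The bail has snapped shut, with its legs vertical on both sides of the hub. I'll lightly touch the head from above to confirm the pin is fully home (top expected at z = 0.150).

Emit:
{"op": "servo_tool", "data": {"plan": [[0,0.8,0,0.3,0],[0,0.8,0,0.3,0],[0,0.8,0,0.6,0],[0,0.66,0,0.7,0],[0,0,0,0.5,0]]}}

```text
clock: 23.12
position: [0.497, 0.0864, 0.1613]
tcp_rot: [-179.9, 0.0, 79.4]
wrist_force: [0.5, 0.3, 0.5]
width: 0.0
grasp_force: 0.0
```

Emit:
{"op": "servo_tool", "data": {"plan": [[0,0,0,0.16,0],[0,0,0,0,0]]}}

```text
clock: 23.38
position: [0.4976, 0.0849, 0.158]
tcp_rot: [-180.0, 0.0, 79.2]
wrist_force: [-0.1, -0.1, -0.4]
width: 0.001
grasp_force: 0.0
```

Emit:
{"op": "servo_tool", "data": {"plan": [[0,0,0,0.1,0],[0,0,0,0.1,0],[0,0,0,0,0]]}}

```text
clock: 23.75
position: [0.4977, 0.0854, 0.1521]
tcp_rot: [180.0, 0.0, 79.3]
wrist_force: [0.1, -0.6, 0.4]
width: -0.0
grasp_force: 0.0
```

Emit:
{"op": "servo_tool", "data": {"plan": [[0,0,0,0.04,0],[0,0,0,0,0]]}}

```text
clock: 24.0
position: [0.4977, 0.0855, 0.1509]
tcp_rot: [180.0, -0.0, 79.3]
wrist_force: [-1.1, 0.0, 0.1]
width: 0.002
grasp_force: 0.0
```

Emit:
{"op": "servo_tool", "data": {"plan": [[0,0,0,0.03,0],[0,0,0,0,0]]}}

```text
clock: 24.25
position: [0.4978, 0.0855, 0.1501]
tcp_rot: [180.0, -0.0, 79.3]
wrist_force: [0.1, -0.6, 1.3]
width: -0.0
grasp_force: 0.4
```

Contact came at exactly 0.150, so the pin is fully home. I'll retreat and hand in.

Emit:
{"op": "servo_tool", "data": {"plan": [[0,0,0,-0.5,0],[0,0,0,-1,0],[0,0,0,-1,0],[0,0,0,-0.5,0],[0,0,0,0,0]]}}

```text
clock: 24.88
position: [0.4983, 0.0855, 0.2409]
tcp_rot: [179.9, -0.0, 79.3]
wrist_force: [0.4, -0.5, -0.8]
width: 0.004
grasp_force: 0.0
```

```bash
python3 -c "
from bench import *
print(get_obs()['position']); print(sign_off())"
```

```text
[0.4983021  0.08552356 0.24094804]
the job is handed in; nothing more can be done
None
```

The job is handed in at about 25 s: the linch pin is fully home through the chuck and spindle (its head top was felt at z = 0.150 m, as expected), the bail looked snapped shut in the last pictures, and nothing else was moved; no verdict came back.

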